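# Closing ring, then hold the shutter switch down

## Robot

A 6-joint arm with a two-finger parallel gripper is mounted at the origin on the work surface. World frame = base frame: x ahead of the robot, y to its left, z up, the work surface at z = 0. Lengths are in mm, angles in rad, forces in N, time in s.
With the tool pointing down it reaches from about 300 to 775 mm from the base axis. Payload 14.6 kg.
Tool frame: the origin (TCP) lies midway between the tips of the shut fingers; the grasp point (between the pads) lies behind it (manip.grip_depth is the z of the grasp point in the tool frame, in mm); z points along the fingers, y is the line along which they close (so a half turn about z gives the same grasp; the last joint's range is limited). The gripper opens to 94 mm and grips with 3 to 60 N. Pads are 16 mm wide; open, the fingers measure 119 mm over their backs; the gripper's body (75 mm by 177 mm) begins 78 mm behind the grasp point.
Start: joints at [-1.369, 0.3, 1.521, -0, 1.321, -0.067], TCP at [146.059, -530.241, 205.446] pointing down, gripper open.
Joint ranges: [-3.03, 3.03], [-0.79, 2.21], [0.23, 2.52], [-1.04, 4.18], [0, 3.07], [-2.55, 2.55]. Speed limits (rad/s): [2.22, 2.22, 2.57, 3.14, 3.14, 3.14].

## Interface

Orientations are given as [roll, pitch, yaw] about the fixed x, y, z axes, in that order (R = Rz(yaw) Ry(pitch) Rx(roll)).
In Python, from cell import manip gives the robot as it stands.
- The arm moves only by the tool run_rows, called after "Request:" in YAML: its name, and indented under it one key for each argument. Schema: {"type":"object","properties":{"steps":{"type":"array","items":{"type":"array","items":{"type":"number"},"minItems":6,"maxItems":6},"minItems":1,"maxItems":5},"jaw":{"type":"number"},"force":{"type":"number"},"only":{"type":"string"},"quiet":{"type":"boolean"},"lines":{"type":"string"}},"required":["steps"],"additionalProperties":false}. steps is a list of rows, 1 to 5 of them, each of 6 numbers: dx, dy, dz in a scale on which 1.0 is 500 mm, then a rotation vector rx, ry, rz in normalised numbers (1 is 360 degrees); each row is the pose to reach, as a shift and turn from the pose commanded when the call began, along the tool's axes at that moment; what a row does not reach only later rows make up. A row lasts 1/10 s, in which the tool goes at most 50 mm and 0.15 rad, less where a joint would pass 70% of its speed; a pose out of reach is approached as far as the arm can. jaw is the finger opening in mm, set as the call begins (left out keeps the last). The fingers move at their own pace and stop on an object; force is the grip in N (left out, the last holds). Time passes only in rows, so rows that do not move let the fingers close. The tool returns the time, the measured TCP pose, the force, the opening and the grip force at its end. only (a regular expression) keeps the lines of the reply that match it, lines (a string "A,B") keeps lines A to B, and quiet returns only ok. Input that does not fit is refused with a message, and nothing moves.
- manip.read_state(): the state, without advancing time (a new reading comes with each control period).
- manip.camera(name): name is "scene" or "top" or "wrist"; returns (picture, depth): 480x640x3 uint8, red, green, blue; 480x640 float32, mm along the optical axis (not along the pixel's ray), 0 where there is no reading.
- manip.camera_info(name): a dict with "K" (3x3 intrinsics, pixels), "rvec" (rotation vector, rad) and "tvec" (3), from world to camera coordinates, as OpenCV has them; the wrist camera has in their place "mount" (4x4, takes a point from camera to tool coordinates, whose origin is the TCP and whose axes are the flange's). Camera axes: x right, y down, z forward; pixel columns grow to the right and rows downward; lengths in mm; the calibration is good to about 2 mm. A picture is of the moment at which its call begins: read the wrist's pose just before it. camera_info takes no time and is no camera call.
- manip.sign_off(): hands the job in; it is judged then, once.
The state is a dict: "clock": time; "joints": joint angles; "qd": joint speeds; "effort": joint torques, N m; "eef_pos": TCP position; "eef_rot": TCP orientation; "wrist_force": force on the tool from outside, world axes, zero at the start; "moment": the same for the moment, N m; "finger_gap": finger opening in mm; "finger_force": force on a finger pad.
Only numpy, scipy, OpenCV 4.12 (cv2) and the standard library are available. Lean on these libraries where they do the work, as an engineer would, in place of code of your own. Each camera call takes 0.05 s, during which the arm holds its last target. There are 200 camera calls.

## Task

It is closing time at the farmhouse reception: give the last-call ring on the chrome desk bell, pressing its plunger right down to its stop and letting it come back up, without shoving the bell. Then run the hatch shutter down: with the fingertips, press the near half of the big rocker on the black hold-to-run station (the half toward the robot, its arrow pointing at the robot) fully down to its stop, firmly but without leaning hard on it, and never the far half. The shutter runs only while the rocker is pressed, so finish while still holding the near half down, and leave everything else on the console where it is.

Things in the scene. Friction and masses are not known exactly. Their poses are not given: they have to be found in the camera images.
- bell: loose chrome desk bell, 0.25 kg, a dome 85 mm across on a black round foot 86 mm across, 68 mm tall to the top of its plunger; origin at the centre of its underside, z up. It stands left or right in the working area, the hold-to-run station on the other side
- plunger_top (a point): centre of the top of the bell's plunger head, on the bell's axis, 68 mm above the console when up. The head is a round chrome button 18 mm across (top flat 12 mm) that stands 14 mm above the dome's collar and moves straight down with the press
- plunger (a joint): travel of the bell plunger in m: 0 up, 0.006 fully down at its stop. Spring: 2 N to start it moving, 5 N at the stop; it comes back up by itself when let go
- station: black hold-to-run station of the roller shutter, screwed to the console (fixed): foot plate 176 x 100 mm, housing 150 x 84 mm, rim 43 mm high, with a dark grey rocker 104 x 62 mm in its top. Origin at the centre of its underside; its own x axis points from the near (front) end to the far end, which carries a round key lock; it is turned at most 0.35 rad from facing the robot
- rocker_front (a point): the place to press: on the upper face of the near (front) half of the rocker, mid-width, 36 mm from the rocker's pivot, 53 mm above the console at rest; it moves with the rocker, 9 mm down at full travel (it is then 44 mm above the console, the face sloping 0.13 rad down toward the near end; at rest it slopes 0.11 rad up that way)
- rocker_rear (a point): the same point on the far half of the rocker (raises the shutter: not to be pressed)
- rocker (a joint): angle of the rocker in rad: 0 at rest in the middle, +0.24 with the near half fully down at its stop, -0.24 with the far half fully down. Spring to the middle, 1.4 N m/rad: holding the near half at its stop takes about 9 N at rocker_front; the stop itself is hard, so the force climbs steeply past it
- jar: bystander: glass jar with a steel twist cap, 80 mm across, 110 mm tall; origin at the centre of its underside
- coaster: bystander: round ceramic coaster, 100 mm across, 9 mm thick, with the mug standing on it; origin at the centre of its underside
- mug: bystander: white mug on the coaster, 76 mm across without its handle, 88 mm tall; origin at the centre of its underside
- card_terminal: bystander: black card payment terminal with small keys, lying flat, 165 x 78 mm, 41 mm tall; origin at the centre of its underside
- pen_pot: bystander: terracotta pot with pens, 76 mm across, 150 mm tall with the pens; origin at the centre of its underside
- room_key: bystander: brass key on a dark wooden tag 85 x 36 x 10 mm; origin at the centre of the tag's underside

How it is judged (in metres and radians):
On the way, in this order (a step that is already met when the one before it is completed fails the run):
1. the bell's plunger is pressed down to its stop (value of joint plunger above 0.0048 m), for 0.02 s.
2. the plunger has come back up and the bell is let go (value of joint plunger below 0.0015 m and contact force between each of the arm, the fingers and bell below 0.1 N), for 0.1 s.
3. the near half of the rocker is pressed fully down (value of joint rocker above 0.17 rad), for 0.2 s.
At the end, for the whole second after the job is handed in: the gripper fingers still hold the near half of the rocker down, beyond 0.17 of its 0.24 rad, pressing it with more than 4 N; the bell stands upright within 30 mm of where it was, its plunger up (under 1.5 mm) (value of joint rocker above 0.17 rad and contact force between the fingers and rocker above 4 N and value of joint plunger below 0.0015 m and angle between bell's own z axis and vertical below 0.1 rad and distance of bell from where it was at the start of the episode below 0.03 m); the arm keeps its last pose, push and grip.
It fails at once if the far half of the rocker was pressed down (value of joint rocker below -0.08 rad).
It fails at once if the rocker was leaned on with more than 70 N (contact force between any of the fingers, the arm and rocker above 70 N).
It fails at once if the bell was shoved more than 30 mm or tipped (distance of bell from where it was at the start of the episode above 0.03 m or angle between bell's own z axis and vertical above 0.3 rad).
It fails at once if a bystander was moved more than 30 mm (distance of any of jar, coaster, mug, card_terminal, pen_pot, room_key from where it was at the start of the episode above 0.03 m).
It also fails if it takes over 38 s, if anything falls off the work surface, if the arm or the gripper's body presses on something with over 40 N, if the wrist force passes 120 N, or if a joint passes its speed limit or range.

## Working session

There is one attempt and no reset: what is moved stays moved. The work goes in short steps, Python scripts to look and compute and a tool call to move; the robot and the scene stay as the last step left them, time stands still between calls to the robot, and variables do not carry over. Pictures are saved under pics/ and viewed, at most 10 in all, crops included, and the job is handed in when it is done.

```bash
ls; mkdir -p pics; cat > h.py <<'E'
import numpy as np, cv2
from cell import manip
from scipy.spatial.transform import Rotation as R
def ext(name,st=None):
    i=manip.camera_info(name); K=np.array(i["K"],float)
    if "mount" in i:
        M=np.array(i["mount"]); T=np.eye(4); T[:3,:3]=R.from_euler('xyz',st["eef_rot"]).as_matrix(); T[:3,3]=st["eef_pos"]
        return K,T@M
    T=np.eye(4); T[:3,:3]=cv2.Rodrigues(np.array(i["rvec"],float))[0]; T[:3,3]=np.ravel(i["tvec"])
    return K,np.linalg.inv(T)
def ray(K,C,uv,z):
    d=C[:3,:3]@np.linalg.inv(K)@np.array([uv[0],uv[1],1.]); o=C[:3,3]
    return o+d*(z-o[2])/d[2]
def cloud(K,C,D):
    v,u=np.mgrid[:480,:640]; p=np.stack([(u-K[0,2])/K[0,0]*D,(v-K[1,2])/K[1,1]*D,D],-1)
    P=p@C[:3,:3].T+C[:3,3]; P[D==0]=np.nan; return P
def totool(p,st): return R.from_euler('xyz',st["eef_rot"]).as_matrix().T@(np.array(p)-st["eef_pos"])
E
python3 - <<'E'
from h import *
for n in("scene","top"):
    im,d=manip.camera(n); cv2.imwrite(f"pics/{n}.png",im[...,::-1]); np.savez(f"{n}.npz",im=im,d=d)
    K,C=ext(n); print(n,K[0,0],C[:3,3].round())
s=manip.read_state(); print(s); print(manip.grip_depth)
E
```

```text
cell.py
pics
scene 587.2306024567334 [1162. -489. 1156.]
top 609.0510257070831 [ 176.  -16. 1574.]
{'clock': 0.1, 'joints': array([-1.36859329e+00,  3.00406812e-01,  1.52149778e+00, -1.19972382e-05,
        1.32071930e+00, -6.65891075e-02]), 'qd': array([-0.00037364, -0.00246911, -0.00198364,  0.00099527, -0.0006716 ,
       -0.00110007]), 'effort': array([ 1.75032539e-03, -5.32638001e+01, -3.53281438e+01,  7.09602982e-02,
        2.34677747e-02, -6.29976080e-05]), 'eef_pos': array([ 146.01504161, -530.02254236,  204.95683931]), 'eef_rot': array([-3.14056294e+00, -5.70227140e-05,  2.68795095e-01]), 'wrist_force': array([-0.45701901,  0.21873957,  0.10161324]), 'moment': array([-0.021513  ,  0.02682722, -0.00757875]), 'finger_force': 0.0, 'finger_gap': 93.99183562066723}
-18.8
```

View pics/top.png

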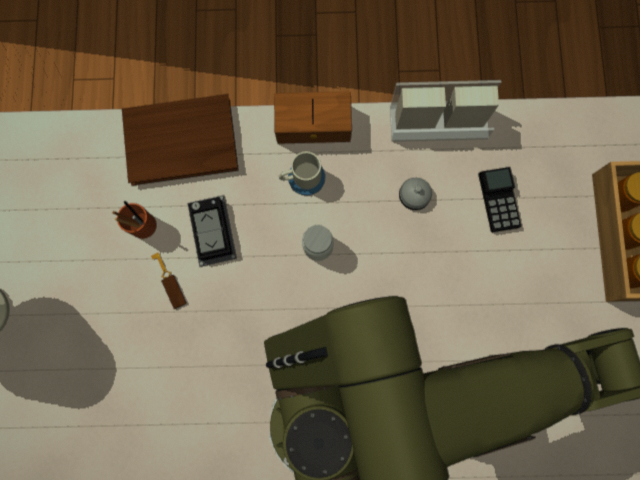

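View pics/scene.png

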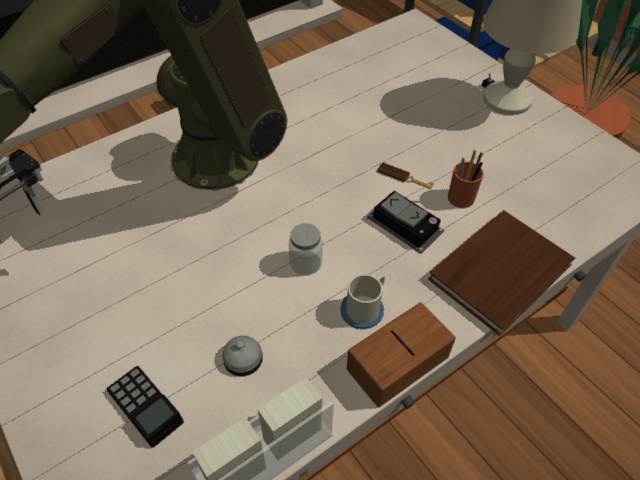

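The top view shows the bell at (415,193) with its plunger near (420,187). The station is at (211,230), its key lock at (196,205) on the far side and its near half around (213,243). The scene view shows the bell at (242,352) and the station at (405,220). Next I'll measure both.

```bash
python3 - <<'E'
from h import *
roi={"top":((385,165,445,220),(180,185,245,275)),"scene":((210,325,275,385),(360,180,450,255))}
for n in("top","scene"):
    f=np.load(n+".npz"); im,d=f["im"],f["d"]; K,C=ext(n); P=cloud(K,C,d)
    a=roi[n][0]; Q=P[a[1]:a[3],a[0]:a[2]].reshape(-1,3); Q=Q[Q[:,2]>8]
    print(n,"bell n",len(Q),"zmax",Q[:,2].max().round(1),"top",Q[Q[:,2]>60].mean(0).round(1),(Q[:,2]>60).sum(),"xy range",Q[:,:2].min(0).round(),Q[:,:2].max(0).round())
    # axis from dome sphere-slices
    q=Q[(Q[:,2]>15)&(Q[:,2]<52)]
    A=np.c_[2*q,np.ones(len(q))]; s=np.linalg.lstsq(A,(q**2).sum(1),rcond=None)[0]; print(" sphere",s[:3].round(1),np.sqrt(s[3]+s[:3]@s[:3]).round(1))
    a=roi[n][1]; sub=P[a[1]:a[3],a[0]:a[2]]; 
    m=(sub[...,2]>30)&(sub[...,2]<70); Q=sub[m]
    for nm,lo in(("all",30),("rocker",45)):
        q=Q[Q[:,2]>lo]; r=cv2.minAreaRect(q[:,:2].astype(np.float32)); print(" station",nm,len(q),np.round(r[0],1),np.round(r[1],1),round(r[2],1),q[:,2].max().round(1))
    c=im[a[1]:a[3],a[0]:a[2]][...,::-1]; cv2.imwrite(f"pics/st_{n}.png",cv2.resize(c,None,fx=6,fy=6)); 
E
```

```text
top bell n 824 zmax 76.4 top [ 581.1 -264.6   67. ] 35 xy range [ 516. -343.] [ 653. -194.]
 sphere [ 581.1 -264.7   11.4] 42.2
 station all 1822 [498.1 274.2] [152.6  85.3] 10.8 62.5
 station rocker 1070 [496.8 273.1] [149.5  83.1] 11.5 62.5
scene bell n 1169 zmax 71.8 top [ 588.3 -266.5   65.5] 54 xy range [ 548. -309.] [ 631. -224.]
 sphere [ 587.8 -266.1    9.4] 43.1
 station all 1538 [503.5 271.9] [152.4  90.5] 12.4 58.4
 station rocker 818 [506.  268.7] [143.2  83.3] 12.7 58.4
```

View pics/st_top.png

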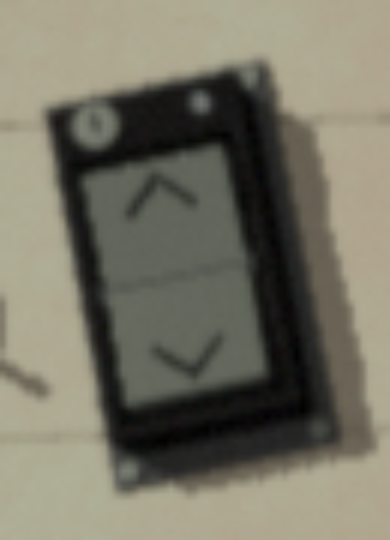

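The crop shows the rocker corners at (80,172), (228,145), (272,380) and (122,408). The key lock is at the top left (far end) and the near half's arrow is around (190,355). I'll cast rays for these, triangulate the plunger, and work out the move to above the bell.

```bash
python3 - <<'E'
from h import *
K,C=ext("top")
cr=np.array([(80,172),(228,145),(272,380),(122,408)])/6+[180,185]-[.4,.4]
w=np.array([ray(K,C,c,54) for c in cr]); print(w.round(1)); print("sizes",np.linalg.norm(w[0]-w[3]),np.linalg.norm(w[0]-w[1]))
ax=(w[:2].mean(0)-w[2:].mean(0)); ax/=np.linalg.norm(ax); c=w.mean(0); print("centre",c.round(1),"yaw",np.arctan2(ax[1],ax[0]),"front",(c-36*ax).round(1))
# pen pot extents
for n,a in(("top",(105,195,160,245)),("scene",(445,145,490,210))):
    f=np.load(n+".npz"); K,C=ext(n); P=cloud(K,C,f["d"])[a[1]:a[3],a[0]:a[2]].reshape(-1,3)
    for lo in(60,110): q=P[P[:,2]>lo]; print(n,lo,np.nanmin(q,0).round(),np.nanmax(q,0).round())
s=manip.read_state(); print("to bell view",totool([545,-265,205],s).round(1))
i=manip.camera_info("wrist"); print(np.round(i["mount"],2),np.round(i["K"]))
E
```

```text
[[533.9 313.2  54. ]
 [544.1 249.9  54. ]
 [441.6 230.5  54. ]
 [431.2 293.9  54. ]]
sizes 104.49733219825201 64.11276104134492
centre [487.7 271.9  54. ] yaw 0.18659209669001753 front [452.3 265.2  54. ]
top 60 [477. 417.  60.] [554. 493. 156.]
top 110 [498. 432. 111.] [548. 485. 156.]
scene 60 [483. 413.  60.] [562. 495. 154.]
scene 110 [504. 427. 110.] [553. 486. 154.]
to bell view [ 4.550e+02 -1.495e+02  1.000e-01]
[[   0.     -0.97   -0.24   69.35]
 [   1.      0.     -0.     -0.81]
 [   0.     -0.24    0.97 -179.16]
 [   0.      0.      0.      1.  ]] [[426.   0. 321.]
 [  0. 426. 241.]
 [  0.   0.   1.]]
```

The manual's scale: shifts go in shares of 500 mm and turns go in shares of 360 degrees. Converting my numbers, 225 mm is 0.45, 180 mm is 0.36.

Request:
run_rows:
  steps:
    - [0.09,-0.024,0,0,0,0]
    - [0.18,-0.05,0,0,0,0]
    - [0.27,-0.076,0,0,0,0]
    - [0.36,-0.102,0,0,0,0]
    - [0.45,-0.128,0,0,0,0]
  jaw: 0
  force: 20

```text
clock: 0.6
eef_pos: [347.3, -407.5, 205.3]
eef_rot: [-3.141, 0.0, 0.269]
wrist_force: [1.2, -0.8, -0.4]
finger_gap: 57.6
finger_force: 0.0
```

Request:
run_rows:
  steps:
    - [0.09,-0.026,0,0,0,0]
    - [0.18,-0.052,0,0,0,0]
    - [0.27,-0.076,0,0,0,0]
    - [0.36,-0.1,0,0,0,0]
    - [0.45,-0.126,0,0,0,0]

```text
clock: 1.1
eef_pos: [547.6, -287.0, 205.1]
eef_rot: [-3.141, 0.0, 0.269]
wrist_force: [-0.2, -0.6, 0.3]
finger_gap: 17.4
finger_force: 0.0
```

Request:
run_rows:
  steps:
    - [0.08,-0.024,0,0,0,0]
    - [0.084,-0.024,0,0,0,0]
    - [0.084,-0.024,0,0,0,0]
    - [0.084,-0.024,0,0,0,0]

```text
clock: 1.5
eef_pos: [582.7, -266.2, 205.2]
eef_rot: [-3.141, 0.001, 0.268]
wrist_force: [0.3, -1.1, 0.8]
finger_gap: 0.1
finger_force: 0.0
```

```bash
python3 - <<'E'
from h import *
s=manip.read_state(); im,d=manip.camera("wrist"); cv2.imwrite("pics/w1.png",im[...,::-1]); np.savez("w1.npz",im=im,d=d)
print(s["eef_pos"],s["eef_rot"],s["qd"].round(3))
K,C=ext("wrist",s); P=cloud(K,C,d); Q=P.reshape(-1,3); near=np.hypot(Q[:,0]-584,Q[:,1]+265)<60
q=Q[near&(Q[:,2]>61)&(Q[:,2]<80)]; print("head",len(q),q.mean(0),q.min(0),q.max(0))
q=Q[near&(Q[:,2]>15)&(Q[:,2]<50)]; A=np.c_[2*q,np.ones(len(q))]; t=np.linalg.lstsq(A,(q**2).sum(1),rcond=None)[0]; print("sphere",t[:3])
E
```

```text
[ 582.66221996 -266.24935139  205.23870451] [-3.14130676e+00  5.54242528e-04  2.67936994e-01] [-0.012 -0.008  0.001  0.001  0.     0.003]
head 412 [ 585.26696205 -264.10572142   67.1359486 ] [ 576.14011261 -272.88243595   63.42471855] [ 593.34881296 -255.55288034   69.85612207]
sphere [ 584.62267998 -264.18281154    7.74596955]
```

View pics/w1.png

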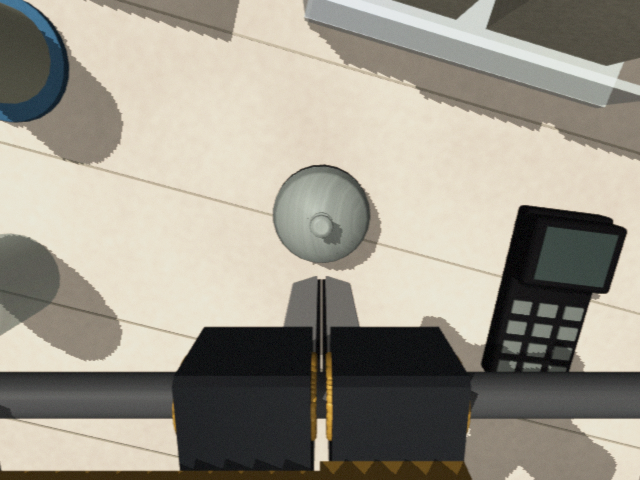

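The wrist view shows the plunger head at (321,224), between and ahead of the closed fingertips. Its 3D position is (585,-264,67), which agrees with the other views (581 and 588 in x) and the stated 68 mm. Descending now.

Converted, 127 mm is 0.254, 115 mm is 0.23.

Request:
run_rows:
  steps:
    - [0.004,-0.002,0.08,0,0,0]
    - [0.005,-0.003,0.16,0,0,0]
    - [0.005,-0.003,0.23,0,0,0]
    - [0.005,-0.003,0.254,0,0,0]
    - [0.005,-0.003,0.254,0,0,0]

```text
clock: 2.05
eef_pos: [584.5, -263.9, 77.7]
eef_rot: [-3.14, 0.002, 0.268]
wrist_force: [-0.5, 0.4, -0.1]
finger_gap: 0.4
finger_force: 0.0
```

```bash
python3 - <<'E'
from h import *
s=manip.read_state(); im,d=manip.camera("wrist"); cv2.imwrite("pics/w2.png",im[150:450,170:470,::-1])
print(s["eef_pos"],s["wrist_force"])
K,C=ext("wrist",s); P=cloud(K,C,d); Q=P.reshape(-1,3); near=np.hypot(Q[:,0]-584,Q[:,1]+265)<13
q=Q[near&(Q[:,2]>61)&(Q[:,2]<74)]; print("head",len(q),q.mean(0),q.min(0),q.max(0))
E
```

```text
[ 584.51498885 -263.91950133   77.65092014] [-0.47944929  0.42687287 -0.13971645]
head 291 [ 589.80281    -263.08117628   66.24125447] [ 576.45719543 -271.18350677   62.2583271 ] [ 593.49025468 -255.86628555   68.94613962]
```

View pics/w2.png

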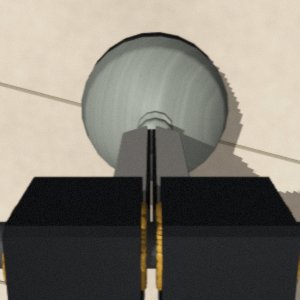

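The fingertips are over the plunger head at crop (155,122), centred on it. Pressing in small steps.

Converted, 13 mm is 0.026, 11 mm is 0.022.

Request:
run_rows:
  steps:
    - [0,0,0.01,0,0,0]
    - [0,0,0.018,0,0,0]
    - [0,0,0.022,0,0,0]
    - [0,0,0.026,0,0,0]
    - [0,0,0.026,0,0,0]

```text
clock: 2.6
eef_pos: [585.7, -263.6, 65.7]
eef_rot: [3.141, -0.0, 0.269]
wrist_force: [-1.2, -0.7, 3.3]
finger_gap: 0.3
finger_force: 1.5
```

Converted, 3 mm is 0.006, 2 mm is 0.004.

Request:
run_rows:
  steps:
    - [0,0,0.002,0,0,0]
    - [0,0,0.004,0,0,0]
    - [0,0,0.006,0,0,0]
    - [0,0,0.006,0,0,0]

```text
clock: 3.0
eef_pos: [585.7, -263.6, 62.6]
eef_rot: [3.141, -0.0, 0.269]
wrist_force: [1.1, -0.6, 4.0]
finger_gap: 0.7
finger_force: 2.3
```

Request:
run_rows:
  steps:
    - [0,0,0.002,0,0,0]
    - [0,0,0.004,0,0,0]
    - [0,0,0.004,0,0,0]

```text
clock: 3.3
eef_pos: [585.9, -263.7, 62.0]
eef_rot: [3.14, -0.001, 0.269]
wrist_force: [-3.4, 2.0, 16.5]
finger_gap: 0.5
finger_force: 8.0
```

The force jump to 16.5 N at z = 62 shows the plunger is on its stop. Releasing it and moving above the station.

Converted, -145 mm is -0.29, -100 mm is -0.2.

Request:
run_rows:
  steps:
    - [0,0,-0.04,0,0,0]
    - [0,0,-0.11,0,0,0]
    - [0,0,-0.2,0,0,0]
    - [0,0,-0.29,0,0,0]
    - [0,0,-0.29,0,0,0]

```text
clock: 3.8
eef_pos: [587.1, -264.2, 211.8]
eef_rot: [3.136, -0.007, 0.269]
wrist_force: [1.5, 0.3, -0.4]
finger_gap: 0.3
finger_force: 0.0
```

Request:
run_rows:
  steps:
    - [0.002,-0.08,0,0,0,0]
    - [0.004,-0.17,0,0,0,0]
    - [0.006,-0.26,0,0,0,0]
    - [0.01,-0.35,0,0,0,0]
    - [0.012,-0.44,0,0,0,0]

```text
clock: 4.3
eef_pos: [531.8, -48.1, 204.6]
eef_rot: [-3.141, 0.001, 0.269]
wrist_force: [1.2, 0.8, 0.5]
finger_gap: 0.5
finger_force: 0.0
```

Request:
run_rows:
  steps:
    - [0.002,-0.09,0,0,0,0]
    - [0.004,-0.18,0,0,0,0]
    - [0.008,-0.27,0,0,0,0]
    - [0.01,-0.36,0,0,0,0]
    - [0.012,-0.45,0,0,0,0]

```text
clock: 4.8
eef_pos: [477.8, 170.4, 204.7]
eef_rot: [-3.141, 0.001, 0.269]
wrist_force: [-0.0, -0.2, 0.2]
finger_gap: 0.7
finger_force: 0.0
```

Request:
run_rows:
  steps:
    - [0.002,-0.09,0,0,0,0.0048]
    - [0.004,-0.16,0,0,0,0.0095]
    - [0.004,-0.2,0,0,0,0.0127]
    - [0.004,-0.2,0,0,0,0.0127]
    - [0.004,-0.2,0,0,0,0.0127]

```text
clock: 5.3
eef_pos: [454.0, 265.4, 204.7]
eef_rot: [3.141, 0.001, 0.19]
wrist_force: [0.4, -0.5, -1.0]
finger_gap: 0.5
finger_force: 0.0
```

```bash
python3 - <<'E'
from h import *
s=manip.read_state(); im,d=manip.camera("wrist"); cv2.imwrite("pics/w3.png",im[...,::-1]); np.savez("w3.npz",im=im,d=d,p=s["eef_pos"],r=s["eef_rot"])
print(s["eef_pos"],s["eef_rot"])
K,C=ext("wrist",s); P=cloud(K,C,d); Q=P.reshape(-1,3)
g=np.hypot(Q[:,0]-495,Q[:,1]-270)<100
q=Q[g&(Q[:,2]>36)&(Q[:,2]<70)]; r=cv2.minAreaRect(q[:,:2].astype(np.float32)); print("housing",r)
f=np.array([454,266]); q=Q[np.hypot(*(Q[:,:2]-f).T)<6]; print("z at front",q[:,2].mean())
im,d=manip.camera("top"); K,C=ext("top"); P=cloud(K,C,d)[165:220,385:445].reshape(-1,3); q=P[P[:,2]>60]; print("bell top",q.mean(0),len(q))
E
```

```text
[454.02583585 265.36851861 204.74378475] [3.14111807e+00 1.15685093e-03 1.90025813e-01]
housing ((500.3663635253906, 275.2100524902344), (150.40176391601562, 84.17538452148438), 11.389334678649902)
z at front 134.9899988128339
bell top [ 581.46312537 -264.41438823   66.21124332] 35
```

View pics/w3.png

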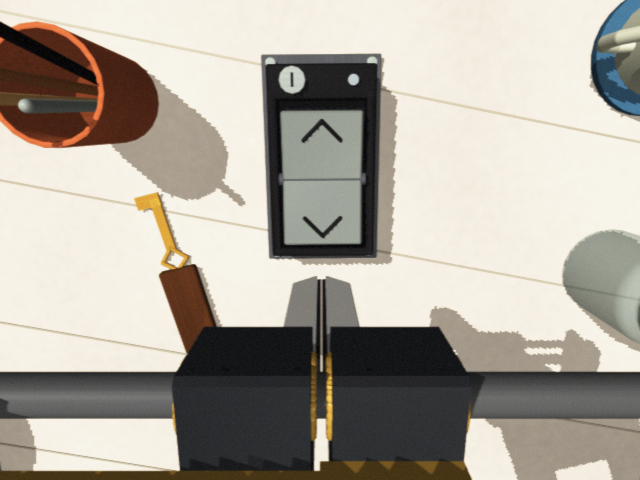

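The wrist view shows the rocker's pivot line at (281,179)–(364,180), its near edge from (283,245) to (363,245), and the near arrow at (322,227). The bell hasn't moved. Casting rays for the press point.

```bash
python3 - <<'E'
from h import *
f=np.load("w3.npz"); s={"eef_pos":f["p"],"eef_rot":f["r"]}; K,C=ext("wrist",s)
pv=ray(K,C,(322,179.5),49); ne=ray(K,C,(323,245),55); fe=ray(K,C,(321.5,110),55)
print(pv,ne,fe,np.linalg.norm(ne-fe))
P=cloud(K,C,f["d"])
for v in (125,150,170,179,190,205,215,225,235): print(v,np.nanmedian(P[v-1:v+2,310:335].reshape(-1,3),0).round(1))
ax=np.array([np.cos(.195),np.sin(.195)]); t=pv[:2]-36*ax; print("front",t, totool([*t,53],s))
E
```

```text
[489.65174573 272.3612945   49.        ] [439.39800944 261.82031745  55.        ] [540.30887304 282.56998369  55.        ] 103.02209006531281
125 [529.9 280.1  54. ]
150 [511.9 276.7  51.4]
170 [496.9 273.8  49.4]
179 [490.1 272.4  48.9]
190 [481.6 270.8  49.8]
205 [470.2 268.6  51. ]
215 [462.4 267.1  51.8]
225 [454.8 265.6  53.3]
235 [447.1 264.2  53.8]
front [454.33402963 265.38569924] [ 4.81435938e-01 -3.06732103e-02  1.51743332e+02]
```

Heights (49 at the pivot, 53 at the press point) and the rocker length (103 mm) match the text. The tool is already above the press point, so I'm descending.

Converted, 144 mm is 0.288, 138 mm is 0.276.

Request:
run_rows:
  steps:
    - [0,0,0.08,0,0,0]
    - [0,0,0.17,0,0,0]
    - [0,0,0.24,0,0,0]
    - [0,0,0.276,0,0,0]
    - [0,0,0.288,0,0,0]

```text
clock: 5.9
eef_pos: [453.7, 264.3, 59.5]
eef_rot: [3.141, 0.003, 0.188]
wrist_force: [1.0, 0.1, 0.3]
finger_gap: 0.1
finger_force: 0.0
```

Request:
run_rows:
  steps:
    - [0,0,0.004,0,0,0]
    - [0,0,0.01,0,0,0]
    - [0,0,0.016,0,0,0]
    - [0,0,0.02,0,0,0]
    - [0,0,0.02,0,0,0]

```text
clock: 6.4
eef_pos: [454.4, 265.8, 51.7]
eef_rot: [-3.141, -0.001, 0.189]
wrist_force: [0.4, 0.1, 2.6]
finger_gap: 0.7
finger_force: 0.8
```

Converted, 3 mm is 0.006, 2 mm is 0.004.

Request:
run_rows:
  steps:
    - [0,0,0.002,0,0,0]
    - [0,0,0.004,0,0,0]
    - [0,0,0.006,0,0,0]
    - [0,0,0.006,0,0,0]

```text
clock: 6.8
eef_pos: [454.0, 265.7, 48.5]
eef_rot: [3.142, 0.0, 0.189]
wrist_force: [-4.4, -2.0, 6.1]
finger_gap: 0.7
finger_force: 3.2
```

Converted, 3 mm is 0.006, 2 mm is 0.004.

Request:
run_rows:
  steps:
    - [0,0,0.002,0,0,0]
    - [0,0,0.004,0,0,0]
    - [0,0,0.006,0,0,0]
    - [0,0,0.006,0,0,0]

```text
clock: 7.2
eef_pos: [454.0, 265.7, 45.8]
eef_rot: [-3.142, 0.0, 0.189]
wrist_force: [-6.0, -1.9, 11.1]
finger_gap: 0.3
finger_force: 5.6
```

Request:
run_rows:
  steps:
    - [0,0,0.001,0,0,0]
    - [0,0,0.002,0,0,0]
    - [0,0,0.002,0,0,0]

```text
clock: 7.5
eef_pos: [454.0, 265.7, 45.0]
eef_rot: [-3.142, 0.0, 0.189]
wrist_force: [-6.3, -2.8, 12.5]
finger_gap: 0.6
finger_force: 6.6
```

Converted, 1 mm is 0.002, 0.5 mm is 0.001.

Request:
run_rows:
  steps:
    - [0,0,0.001,0,0,0]
    - [0,0,0.002,0,0,0]
    - [0,0,0.002,0,0,0]
    - [0,0,0.002,0,0,0]

```text
clock: 7.9
eef_pos: [454.1, 265.8, 44.7]
eef_rot: [-3.142, 0.0, 0.189]
wrist_force: [-10.7, -4.4, 21.7]
finger_gap: 0.5
finger_force: 11.3
```

The force rise to 22 N at z = 44.7 shows the rocker is on its stop. A last check of the hold and the scene before handing in.

Request:
run_rows:
  steps:
    - [0,0,0,0,0,0]
    - [0,0,0,0,0,0]
    - [0,0,0,0,0,0]

```text
clock: 8.2
eef_pos: [454.1, 265.7, 44.7]
eef_rot: [-3.141, 0.0, 0.189]
wrist_force: [-11.0, -4.6, 20.8]
finger_gap: 0.3
finger_force: 11.3
```

```bash
python3 - <<'E'
from h import *
im,d=manip.camera("scene"); cv2.imwrite("pics/end.png",im[...,::-1]); K,C=ext("scene"); P=cloud(K,C,d)[325:385,210:275].reshape(-1,3); q=P[P[:,2]>60]; print("bell",q.mean(0),len(q))
E
```

```text
bell [ 588.98891293 -266.63811273   66.03628524] 56
```

View pics/end.png

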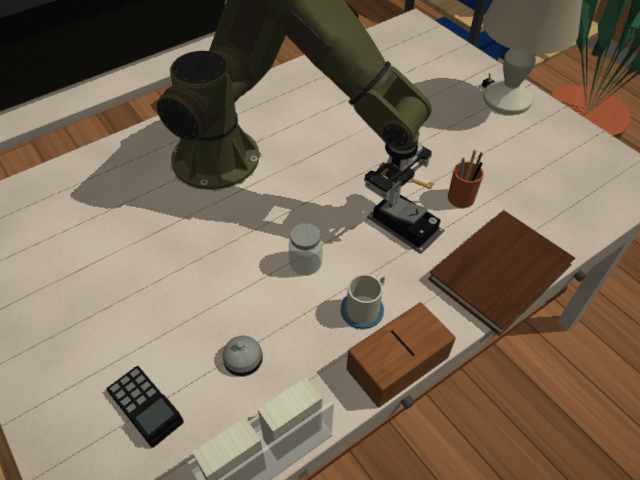

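The scene view shows the fingers on the near half of the rocker around (393,203). The bell is still at (242,352) and the bystanders are where they were. Handing in.

```bash
python3 -c "
from cell import manip
print(manip.sign_off())"
```

```text
the job is handed in; nothing more can be done
None
```

I rang the bell to its stop and let it come back up without shifting it, then handed in at about 8 s still holding the rocker's near half at its stop with about 21 N; nothing else was moved, and the judge's verdict was not shown.

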